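# Lock out the feed slide and set its carriage to the trip dog

### The job

Lock out the feed slide and reset it by hand: on the larger of the two isolators turn the handle fully to off, then swing its lockout hasp right out over the edge. Only then lift the carriage's release bar, slide the carriage to the notch nearest the trip dog's pointer and let go of the bar so that it drops home in the notch. Leave the smaller isolator on with its hasp in, and do not knock or shift the things lying about.

Things in the scene. Friction and masses are not known exactly. Their poses are not given: they have to be found in the camera images.
- iso_big: the larger of two rotary isolators, which feeds the slide: grey enclosure 110 x 120 x 70 mm, fixed, lying on its back, handle on top. Origin on the worktop straight under the handle's axis, z up; the hasp's pivot is 46 mm from it on the +y side. The enclosure reaches 55 mm either way along x, 52 mm to -y (plus an 18 mm cable gland) and 68 mm to +y.
- iso_big_handle (a joint): turn of its handle about the vertical: 0 = off, about 1.57 = on (stops at -0.03 and 1.6). Growing = clockwise from above, so off is a quarter turn counter-clockwise. The bar grip lies along the enclosure's x axis when off, along its y axis when on; its white pointer line then points at the white dot (off) or white bar (on). Stays where left (friction about 0.15 N m).
- iso_big_grip (a point): point on the handle's axis within its bar grip, 106 mm above the worktop; turns with the handle, x axis along the bar. The bar is 76 mm long, 14 mm wide, and stands from 88 to 120 mm above the worktop; under it is a round cam 73 mm across, 8 mm thick, with one notch
- iso_big_hasp (a joint): swing of the steel lockout hasp about its vertical pivot: 0 = folded in along the enclosure's +x; growing = counter-clockwise from above; 1.57 = right out along +y, past the edge (stop at 1.62). Its tail is stopped by the handle's cam at about 0.5 unless the handle is off, when the tail enters the cam's notch. Turns easily (0.03 N m), stays where left.
- iso_big_pivot (a point): the hasp's pivot, on the enclosure's top (70 mm above the worktop); turns with the hasp, x axis along its arm
- iso_big_lug (a point): point in the hasp's upright lug, 42 mm from the pivot along the arm, 96 mm above the worktop. The lug is 13 mm along the arm, 10 mm across it, and stands from 77 to 106 mm above the worktop
- iso_small: the smaller of two rotary isolators, which feeds another machine and must stay on: grey enclosure 79 x 86 x 55 mm, fixed, lying on its back, handle on top. Origin on the worktop straight under the handle's axis, z up; the hasp's pivot is 33 mm from it on the +y side. The enclosure reaches 40 mm either way along x, 37 mm to -y (plus an 18 mm cable gland) and 49 mm to +y.
- iso_small_handle (a joint): turn of its handle about the vertical: 0 = off, about 1.57 = on (stops at -0.03 and 1.6). Growing = clockwise from above, so off is a quarter turn counter-clockwise. The bar grip lies along the enclosure's x axis when off, along its y axis when on; its white pointer line then points at the white dot (off) or white bar (on). Stays where left (friction about 0.15 N m).
- iso_small_grip (a point): point on the handle's axis within its bar grip, 91 mm above the worktop; turns with the handle, x axis along the bar. The bar is 55 mm long, 14 mm wide, and stands from 73 to 105 mm above the worktop; under it is a round cam 53 mm across, 8 mm thick, with one notch
- iso_small_hasp (a joint): swing of the steel lockout hasp about its vertical pivot: 0 = folded in along the enclosure's +x; growing = counter-clockwise from above; 1.57 = right out along +y, past the edge (stop at 1.62). Its tail is stopped by the handle's cam at about 0.5 unless the handle is off, when the tail enters the cam's notch. Turns easily (0.03 N m), stays where left.
- iso_small_pivot (a point): the hasp's pivot, on the enclosure's top (55 mm above the worktop); turns with the hasp, x axis along its arm
- iso_small_lug (a point): point in the hasp's upright lug, 30 mm from the pivot along the arm, 81 mm above the worktop. The lug is 9 mm along the arm, 10 mm across it, and stands from 62 to 91 mm above the worktop
- rail: fixed feed slide: dark base plate 112 x 236 x 8 mm (66 mm to -x, 46 mm to +x) with an aluminium guide and a row of rack teeth either side of it. Origin on the worktop under the guide's centre line at mid length; y along the travel, z up. Notches between the teeth at y = -11, +11, +33, +55 and +77 mm; a long toothless parking slot from -79 to -31 mm
- carriage (a joint): position of the carriage along the rail's y (m), 0 = mid length, stops at -0.081 and +0.081. Runs freely while the release bar is up; with the bar down it is held in a notch with up to 2 mm of play. It starts in the parking slot, bar down, where it can shift within the slot
- carriage_mid (a point): centre of the top of the carriage (an 80 x 52 x 16 mm aluminium saddle), 45 mm above the worktop
- release_bar (a joint): lift of the release bar (m): 0 = down, its two legs home in notches; 0.019 = upper stop. The legs clear the teeth from 0.012 up. A spring presses it down with 5 N when down, 7 N at the top, so it drops as soon as it is let go; dropped on a tooth it slides off, taking the carriage into the nearer notch
- bar_mid (a point): middle of the release bar's round steel cross-bar, 11 mm thick, lying along the rail's x axis, 50 mm clear between its legs, axis 73 mm above the worktop when down, 22 mm clear above the carriage; it rides on the carriage's middle
- trip_dog: trip dog: steel block 18 x 16 x 14 mm with a thin pointer, top 46 mm above the worktop, clamped on the rail's base plate 55 mm to the -x side of the rail's centre line; fixed. Origin at the centre of its underside, axes as the rail's; its place along the rail's y is where the carriage's middle must come, as nearly as the notches allow
- quench_tin: plain open steel tin, 76 mm across, 105 mm tall, standing upright; origin at the centre of its underside; a bystander, to be left alone
- oil_dropper: small bottle with a black rubber bulb, 34 mm across, 102 mm tall, upright; origin at the centre of its underside; a bystander, to be left alone
- compound_brown: bar of polishing compound, 35 x 71 x 34 mm; origin at the centre of its underside; a bystander, to be left alone
- tape_measure: tape measure lying on its side, 64 x 77 x 35 mm; origin at the centre of its underside; a bystander, to be left alone
- hex_nut_0: loose hexagon nut, 24 x 27 x 13 mm; origin at the centre of its underside; a bystander, to be left alone
- compound_black: bar of polishing compound, 35 x 86 x 34 mm; origin at the centre of its underside; a bystander, to be left alone

How it is judged:
On the way, in this order (a step that is already met when the one before it is completed fails the run):
1. the larger isolator's handle is off (value of joint iso_big_handle below 0.12 rad), for 0.2 s.
2. with the handle off, its hasp is swung out (value of joint iso_big_handle below 0.12 rad and value of joint iso_big_hasp above 1.35 rad), for 0.2 s.
At the end, for the whole second after the job is handed in: Larger isolator: handle within 0.12 rad of off, hasp out by more than 1.35 rad. Carriage at rest, its middle within 16 mm of the trip dog along the rail, release bar within 3 mm of fully down. Smaller isolator still on (handle above 1.1 rad), its hasp in (below 0.4 rad) (all of step 2 and value of joint release_bar below 0.003 m and y of carriage_mid in the frame of trip_dog between -0.016 and 0.016 m and velocity of joint carriage between -0.01 and 0.01 m/s and value of joint iso_small_handle above 1.1 rad and value of joint iso_small_hasp below 0.4 rad); the robot touches nothing.
It fails at once if the carriage is shifted (more than 25 mm) before the larger isolator is off with its hasp out (distance of carriage_mid from where it was at the start of the episode above 0.025 m and (value of joint iso_big_handle above 0.2 rad or value of joint iso_big_hasp below 1.2 rad)).
It fails at once if the smaller isolator's handle is turned (below 1.1 rad) or its hasp swung (above 0.4 rad) (value of joint iso_small_handle below 1.1 rad or value of joint iso_small_hasp above 0.4 rad).
It fails at once if a bystander (tin, dropper bottle, a compound bar, tape measure or nut) is shifted by more than 30 mm (distance of any of quench_tin, oil_dropper, compound_brown, tape_measure, hex_nut_0, compound_black from where it was at the start of the episode above 0.03 m).
It also fails if it takes over 72 s, if anything falls off the work surface, if the arm or the gripper's body presses on something with over 40 N, if the wrist force passes 120 N, or if a joint passes its speed limit or range.

### The arm

A 6-joint arm with a two-finger parallel gripper is mounted at the origin on a cart in front of the work surface, level with it; the furniture and walls round the work are solid. World frame = base frame: x ahead of the robot, y to its left, z up, the work surface at z = 0. Lengths are in m, angles in rad, forces in N, time in s.
With the tool pointing down it reaches from about 0.35 to 0.8 m from the base axis. Payload 7.3 kg.
Tool frame: the origin (TCP) lies between the finger pads; the fingertips stand 25 mm ahead of it and the grasp point (between the pads) lies 6 mm ahead of it (r.tip_extent is the distance from the TCP to the fingertips, in m); z points along the fingers, y is the direction in which the jaws open and shut (so a half turn about z gives the same grasp; the last joint's range is limited). The gripper opens to 85 mm and grips with 20 to 120 N. Pads are 22 mm wide; open, the fingers measure 114 mm over their backs; the gripper's body (76 mm by 85 mm) begins 54 mm behind the grasp point. The pads swing forward as they close: fully open they stand 13 mm farther back than shut.
Start: joints at [1.135, 0.342, 1.524, -0, 1.275, -0.146], TCP at [0.15, 0.503, 0.229] pointing down, gripper open.
Joint ranges: [-2.53, 2.53], [-0.77, 2.02], [0.04, 2.7], [-1, 4.14], [0.28, 2.66], [-3.11, 3.11]. Speed limits (rad/s): [2.57, 2.57, 3.14, 3.14, 3.14, 3.14].

### API

Orientations are given as a unit quaternion [x, y, z, w].
In Python, from workcell import r, command_gripper, optics gives the robot as it stands. The module is installed in compiled form; this text tells all that it offers. Calls block until the motion is done:
- r.reach(position, orientation): joint-space move of the TCP to a pose.
- r.move_straight(position, orientation=None, speed=0.15, max_force=None): straight line of the TCP; orientation=None keeps the orientation; speed is the mean speed in m/s. With max_force (N) it stops when the force on the tool has changed by that much, and returns True; else False.
- r.movej(angles): joint-space move.
- command_gripper(opening, force=None): finger opening in m; force is the grip in N (None keeps the last); returns when the fingers have stopped.
- r.hold(seconds).
- r.solve_ik(position, orientation): joint angles nearest the present ones, or None.
- r.read_state(): the state.
- optics.get_image(name): name is "side" or "top"; returns (picture, depth): 420x560x3 uint8, red, green, blue; 420x560 float32, m along the optical axis (not along the pixel's ray), 0 where there is no reading.
- optics.camera_model(name): a dict with "K" (3x3 intrinsics, pixels), "R" (3x3) and "t" (3): a world point X has camera coordinates R X + t. Camera axes: x right, y down, z forward; pixel columns grow to the right and rows downward; lengths in m; the calibration is good to about 2 mm. A picture is of the moment at which its call begins. camera_model takes no time and is no camera call.
A pose or a line that the arm cannot do raises r.PlanningError and nothing moves.
- r.finish_job(): hands the job in, once; it reports no verdict.
The state is a dict: "time_s": time; "joint_positions": joint angles; "dq": joint speeds; "tau": joint torques, N m; "eef_pos": TCP position; "eef_rot": TCP orientation; "contact_force": force on the tool from outside, world axes, zero at the start; "torque": the same for the moment, N m; "grip_width": finger opening in m.
Only numpy, scipy, OpenCV 4.12 (cv2) and the standard library are available. Lean on these libraries where they do the work, as an engineer would, in place of code of your own. Each camera call takes 0.05 s, during which the arm holds its last target. There are 200 camera calls.

## Working session

There is one attempt and no reset: what is moved stays moved. The work goes in short steps, each a Python script; the robot and the scene stay as the last script left them, time stands still between calls to the robot, and variables do not carry over. Pictures are saved under pics/ and viewed, about 8 in all and at most 12, crops included, and the job is handed in when it is done.

```bash
mkdir -p pics; cat > h.py <<'E'
import numpy as np, cv2
from workcell import r, command_gripper, optics
def grab(name,tag):
    im,d=optics.get_image(name); np.savez(f'pics/{tag}.npz',im=im,d=d)
    cv2.imwrite(f'pics/{tag}.png',im[:,:,::-1]); return im,d
def ray(name,u,v,z):
    "world point on pixel ray at height z"
    m=optics.camera_model(name);K,R,t=map(np.array,(m['K'],m['R'],m['t']))
    c=-R.T@t; w=R.T@np.linalg.solve(K,[u,v,1]); return c+w*(z-c[2])/w[2]
def dep(name,d,u,v):
    m=optics.camera_model(name);K,R,t=map(np.array,(m['K'],m['R'],m['t']))
    return R.T@(np.linalg.solve(K,[u,v,1])*d[int(v),int(u)]-t)
def crop(tag,x0,y0,x1,y1,s,out):
    im=cv2.imread(f'pics/{tag}.png')[y0:y1,x0:x1]
    cv2.imwrite(f'pics/{out}.png',cv2.resize(im,None,fx=s,fy=s,interpolation=cv2.INTER_CUBIC))
E
python3 - <<'E'
from h import *
a,_=grab('top','t0'); b,_=grab('side','s0')
for n in('top','side'):
    m=optics.camera_model(n);R=np.array(m['R']);print(n,-R.T@np.array(m['t']),R[2],m['K'][0][0])
print(r.read_state())
E
```

```text
top [ 0.45460771 -0.05101756  1.39039857] [ 0.12139124 -0.00724685 -0.99257828] 447.61979979808353
side [0.56776311 1.14199065 0.68531442] [ 0.05224709 -0.89527373 -0.4424423 ] 459.1150698962781
{'time_s': 0.1, 'joint_positions': array([ 1.13500748e+00,  3.42651307e-01,  1.52490777e+00, -1.06778174e-05,
        1.27536977e+00, -1.45990213e-01]), 'dq': array([ 0.00142701, -0.00235696, -0.00201354,  0.00191167,  0.00267783,
        0.00077645]), 'tau': array([ 3.42596759e-03, -4.34439898e+01, -2.46493685e+01,  1.02101359e-05,
        4.51299347e-03,  1.02615115e-05]), 'eef_pos': array([0.14985313, 0.50279869, 0.22810114]), 'eef_rot': array([ 1.44391227e-01,  9.89520453e-01, -6.41495645e-04, -1.86721595e-04]), 'contact_force': array([-0.24193828, -0.80748224,  0.3782705 ]), 'torque': array([-0.01596652,  0.02537221,  0.02147882]), 'grip_width': 0.08543754237587267}
```

View pics/t0.png

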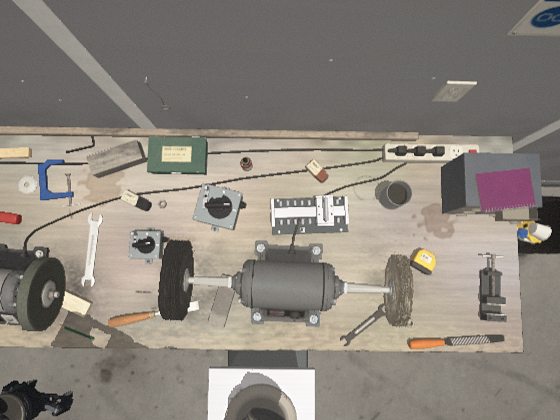

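View pics/s0.png

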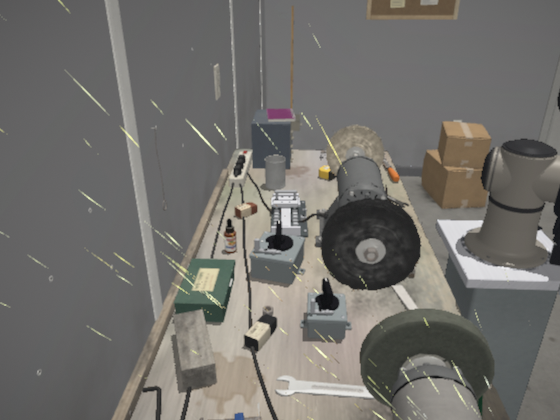

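Top view: big isolator at about (217,205), small at (146,244), rail at about (310,214) with its carriage at (324,210), tin at (397,192). The buffer motor stands between the robot and the rail. I'll enlarge the work area.

```bash
python3 - <<'E'
from h import *
crop('t0',185,170,355,250,4.7,'c1')
d=np.load('pics/t0.npz')['d']
for n,u,v in [('buffermotor',287,282),('wheelL',176,265),('wheel R',399,288),('shaft',212,282),('tin',392,183),('nail',310,170),('dropper',246,163),('carr',324,205),('motor back',290,262)]:
    print(n,dep('top',d,u,v).round(3))
# highest points per x,y cell around
m=optics.camera_model('top');K,R,t=map(np.array,(m['K'],m['R'],m['t']))
v,u=np.mgrid[0:420,0:560]; P=(np.linalg.inv(K)@np.stack([u.ravel(),v.ravel(),u.ravel()*0+1])*d.ravel()-t[:,None]); P=(R.T@P).T[d.ravel()>0]
for x in np.arange(.3,.8,.04):
    print(round(x,2),[ (lambda s:int(1000*np.percentile(s,97)) if len(s) else None)(P[(abs(P[:,0]-x)<.02)&(abs(P[:,1]-y)<.02),2]) for y in np.arange(.4,-.4,-.04)])
E
```

```text
buffermotor [ 0.412 -0.072  0.199]
wheelL [0.453 0.217 0.218]
wheel R [ 0.401 -0.362  0.217]
shaft [0.408 0.133 0.149]
tin [ 0.707 -0.388  0.06 ]
nail [ 0.749 -0.142  0.031]
dropper [0.758 0.053 0.079]
carr [ 0.635 -0.181  0.071]
motor back [ 0.465 -0.08   0.159]
0.3 [31, 25, 19, 7, 186, 172, 29, 30, 4, 22, 41, 55, 81, 79, 27, 6, 5, 5, 9, 194]
0.34 [5, 6, 6, None, 225, 222, 27, 30, 27, 179, 177, 181, 182, 185, 187, 182, 6, 6, 5, 223]
0.38 [5, 5, 5, None, 242, 240, 5, 142, 162, 200, 201, 201, 201, 202, 202, 199, 154, 150, 149, 233]
0.42 [5, 5, 6, None, 245, 243, 149, 150, 168, 203, 203, 202, 202, 201, 203, 199, 154, 147, 145, 229]
0.46 [56, 56, 58, None, 239, 235, 6, 4, 5, 192, 189, 190, 189, 187, 187, 184, 7, 5, 6, 214]
0.5 [60, 107, 106, None, 220, 214, 5, 6, 6, 16, 49, 67, 68, 66, 30, 14, 6, 5, 4, 170]
0.54 [63, 89, 100, 33, 162, 145, 5, 5, 6, 13, 18, 14, 48, 14, 17, 8, 5, 5, 6, 5]
0.58 [4, 8, 4, 4, 5, 73, 76, 79, 72, 6, 6, 36, 24, 45, 47, 78, 35, 5, 6, 6]
0.62 [33, 33, 14, 5, 4, 73, 122, 123, 121, 37, 5, 37, 32, 30, 49, 80, 37, 4, 5, 7]
0.66 [37, 33, 15, 5, 5, 73, 101, 89, 75, 9, 5, 36, 24, 23, 48, 80, 36, 4, 5, 104]
0.7 [6, 7, 9, 10, 9, 70, 106, 71, 4, 5, 5, 5, 5, 5, 15, 10, 10, 11, 6, 104]
0.74 [5, 56, 56, 56, 56, 57, 6, 5, 59, 70, 9, 10, 11, 26, 37, 33, 5, 5, 9, 11]
0.78 [56, 56, 57, 58, 58, 57, 6, 5, 79, 100, 5, 5, 4, 33, 38, 9, 9, 10, 10, 33]
```

View pics/c1.png

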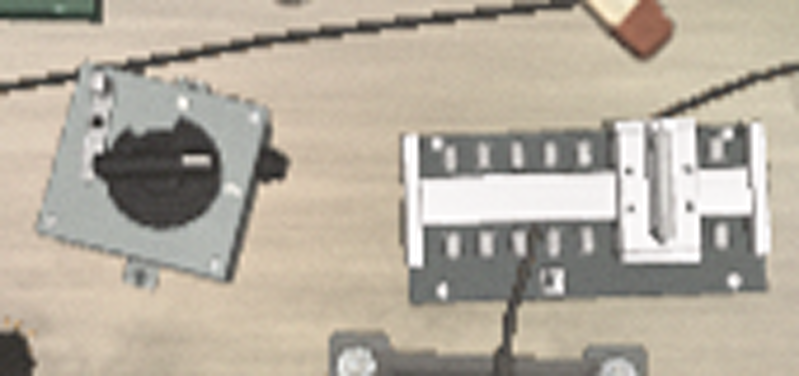

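The crop fits the description:
- **Big isolator:** its +y runs left and slightly up. The handle bar lies horizontal, about 1.3 rad from off, with the pointer at (197,160), the off dot at (183,103) and the lug at (100,85).
- **Rail:** its +y is to the left, with the bar at (660,185) and the dog at (553,282).

Next I'll turn these into positions and work out the arm's geometry.

```bash
python3 - <<'E'
from h import *
from scipy.spatial.transform import Rotation as Ro
from scipy.optimize import least_squares
def c(u,v,z): return ray('top',185+u/4.7-.4,170+v/4.7-.4,z)
tl,tr,br,bl=[c(*p,.07)[:2] for p in((85,65),(270,110),(232,280),(38,230))]
print('edges',np.linalg.norm(tl-tr),np.linalg.norm(bl-br),np.linalg.norm(tl-bl),np.linalg.norm(tr-br))
print('y dir deg',[np.degrees(np.arctan2(*(v[::-1]))) for v in(tl-tr,bl-br)],'x dir',[np.degrees(np.arctan2(*(v[::-1]))) for v in(tl-bl,tr-br)])
cen=(tl+tr+br+bl)/4; th=np.mean([np.arctan2(*((tl-bl)[::-1])),np.arctan2(*((tr-br)[::-1])),np.arctan2(*((tl-tr)[::-1]))-np.pi/2,np.arctan2(*((bl-br)[::-1]))-np.pi/2])
X=np.array([np.cos(th),np.sin(th)]);Y=np.array([-X[1],X[0]])
print('th',th,'origin from corners',cen-.008*Y)
a,b=c(97,165,.12)[:2],c(213,160,.12)[:2];print('bar ends',a,b,np.linalg.norm(a-b),'mid',(a+b)/2,'pointer az',np.arctan2(*((b-a)[::-1])))
lug=c(100,85,.106)[:2];o=cen-.008*Y;print('lug',lug,'expected in',o+.046*Y+.042*X,'dot',c(183,103,.07)[:2]-o)
# rail
R4=[c(*p,.008) for p in((408,300),(765,290))];print('base front corners',R4,np.linalg.norm(R4[0]-R4[1]))
e1,e2=c(412,200,.028),c(762,188,.028);print('guide ends',e1,e2)
f1,f2=c(660,125,.0785),c(660,240,.0785);print('bar',f1,f2)
print('carr corners',[c(*p,.045)[:2].round(4) for p in((617,122),(695,122),(700,262),(622,258))])
print('dog',c(553,282,.046))
pts=[];q=[]
for x,y,z in [(.62,.18,.12),(.62,.18,.3),(.62,-.17,.08),(.5,-.1,.3),(.45,.2,.3)]:
    s=r.solve_ik([x,y,z],[0,1,0,0] if 0 else Ro.from_euler('zx',[np.pi/2+0,np.pi]).as_quat());print((x,y,z),None if s is None else np.round(s,2))
    if s is not None: pts.append((np.hypot(x,y),z));q.append(s)
pts=np.array(pts);q=np.array(q)
f=lambda p:np.r_[p[0]*np.sin(q[:,1]+0)+p[1]*np.sin(q[:,1]+q[:,2])+p[3]-pts[:,0],p[2]+p[0]*np.cos(q[:,1])+p[1]*np.cos(q[:,1]+q[:,2])-pts[:,1]]
s=least_squares(f,[.4,.4,.1,0]);print(s.x,abs(s.fun).max(), r.tip_extent)
E
```

```text
edges 0.12137533151826319 0.12648618397676087 0.10900136357405799 0.11055935430489838
y dir deg [np.float64(76.94826659055717), np.float64(76.2659744261283)] x dir [np.float64(-13.80130849086902), np.float64(-11.14639589302114)]
th -0.22572981730439853 origin from corners [0.62666292 0.12639082]
bar ends [0.62496776 0.16329092] [0.62895935 0.09286737] 0.0705365784947232 mid [0.62696356 0.12807914] pointer az -1.5141770936356531
lug [0.67674844 0.16544731] expected in [0.67789304 0.1618235 ] dot [ 0.04543307 -0.00787216]
base front corners [array([ 0.55306643, -0.02502521,  0.008     ]), array([ 0.56260167, -0.26018399,  0.008     ])] 0.2353520171509452
guide ends [ 0.6169574  -0.02702371  0.028     ] [ 0.62780329 -0.25556334  0.028     ]
bar [ 0.66063673 -0.18372552  0.0785    ] [ 0.58768619 -0.18376571  0.0785    ]
carr corners [array([ 0.6675, -0.1593]), array([ 0.6682, -0.2098]), array([ 0.5772, -0.2129]), array([ 0.5792, -0.1627])]
dog [ 0.56306663 -0.11845278  0.046     ]
(0.62, 0.18, 0.12) [ 0.16  0.65  1.31 -0.    1.18 -2.98]
(0.62, 0.18, 0.3) [ 0.16  0.54  1.01 -0.    1.59 -2.98]
(0.62, -0.17, 0.08) [-0.39  0.69  1.36 -0.    1.09  2.75]
(0.5, -0.1, 0.3) [-0.35  0.27  1.43 -0.    1.44  2.79]
(0.45, 0.2, 0.3) [ 0.26  0.23  1.48 -0.    1.43 -2.88]
[ 0.47575478  0.3840058  -0.11026905  0.00438045] 0.012152068357619616 0.025
```

```bash
cat >> h.py <<'E'
from scipy.spatial.transform import Rotation as Ro
def q(a): return (Ro.from_euler('z',a)*Ro.from_euler('x',np.pi)).as_quat()
def st(msg=''):
    s=r.read_state();print(msg,'t',round(s['time_s'],2),'p',s['eef_pos'].round(4),'F',s['contact_force'].round(1),'M',s['torque'].round(2),'w',round(s['grip_width'],4),'j6',s['joint_positions'][5].round(2))
TH=-.226; O=np.array([.6268,.127]); X=np.array([np.cos(TH),np.sin(TH)]); Y=np.array([-X[1],X[0]])
E
python3 - <<'E'
from h import *
p=r.read_state()['eef_pos']
r.move_straight([p[0],p[1],.34],speed=.3)
r.reach([*O,.34],q(1.61)); st('above')
command_gripper(.05)
print(r.move_straight([*O,.19],speed=.3)); grab('top','t1'); grab('side','s1')
crop('s1',200,150,380,330,4,'c2')
print(r.move_straight([*O,.120],speed=.1,max_force=12)); st('down')
E
```

```text
above t 2.8 p [0.6264 0.1282 0.3402] F [-0.4 -0.7  0.8] M [-0.03  0.01 -0.04] w 0.0854 j6 0.04
False
False
down t 4.84 p [0.6273 0.127  0.1208] F [ 0.  0. -0.] M [-0.01 -0.03  0.03] w 0.0503 j6 0.04
```

View pics/c2.png

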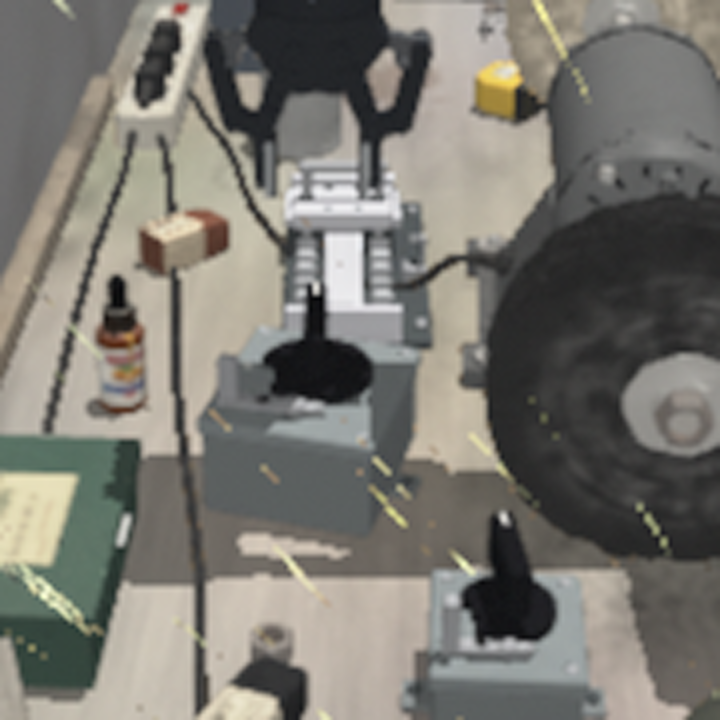

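The side crop shows the handle bar end-on at (315,310), centred between the fingers at (265,170) and (370,170). The lug stands at (235,375), folded in. I'll grip the bar and turn it.

```bash
python3 - <<'E'
from h import *
command_gripper(0,40); st('grip')
for a in (1.95,2.3,2.6,2.8,2.9,np.pi+TH+.005):
    r.reach([*O,.120],q(a)); st(a)
r.hold(.3)
command_gripper(.05); st('open')
r.move_straight([*O,.20],speed=.2)
j=r.read_state()['joint_positions'];j[0]-=.6;r.movej(j)
im,_=grab('top','t2'); crop('t2',185,170,355,250,4.7,'c3')
E
```

```text
grip t 5.38 p [0.6268 0.127  0.1201] F [-0.  -0.1 -0.5] M [0.   0.01 0.01] w 0.0 j6 0.04
1.95 t 5.79 p [0.6268 0.127  0.12  ] F [-0.2  0.6 -0.1] M [-0.   -0.02 -0.03] w 0.0001 j6 -0.3
2.3 t 6.22 p [0.6268 0.127  0.12  ] F [ 0.4 -0.1  0.1] M [ 0.01 -0.03 -0.02] w -0.0001 j6 -0.64
2.6 t 6.61 p [0.6268 0.127  0.12  ] F [-0.3  0.2 -0.1] M [-0.04 -0.    0.03] w -0.0001 j6 -0.94
2.8 t 6.92 p [0.6268 0.127  0.12  ] F [-0.4  0.8  0.1] M [-0.01  0.01 -0.09] w 0.0001 j6 -1.14
2.9 t 7.17 p [0.6268 0.127  0.12  ] F [-0.8  0.2  0.2] M [0.01 0.02 0.01] w 0.0001 j6 -1.24
2.920592653589793 t 7.42 p [0.6268 0.127  0.12  ] F [-0.2 -0.1  0. ] M [-0.03  0.    0.03] w -0.0001 j6 -1.27
open t 8.25 p [0.6268 0.127  0.12  ] F [-0.1  0.4 -0.5] M [ 0.02 -0.03  0.01] w 0.0505 j6 -1.27
```

View pics/c3.png

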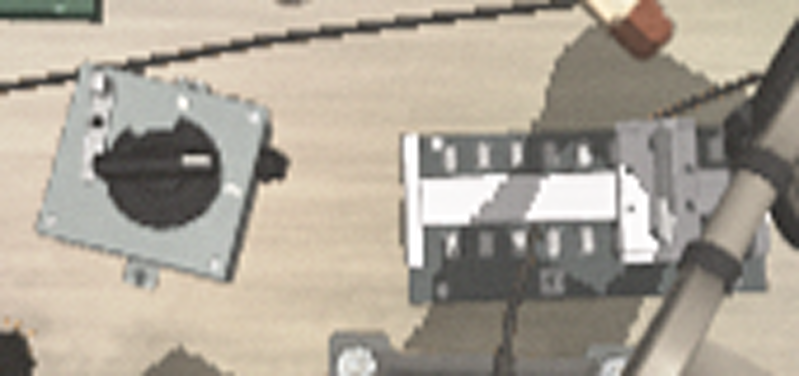

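The pads shut on nothing (width 0), and the handle in c3 hasn't moved: the bar is still horizontal at (155,163). I'll check the projections against the gripper and the bar in both views.

```bash
python3 - <<'E'
from h import *
def proj(n,p):
    m=optics.camera_model(n);K,R,t=map(np.array,(m['K'],m['R'],m['t']));c=K@(R@np.array(p)+t);return (c[:2]/c[2]).round(1)
print('side proj of tip at pic', proj('side',[*O,.19]),proj('side',[*O,.165]),'bar top',proj('side',[*O,.12]))
print('side ray of near bar end z.12', ray('side',200+315/4,150+287/4,.12))
d=np.load('pics/s0.npz')['d'];print('side depth bar',[dep('side',d,279,v).round(3) for v in (222,226,230,234)])
d=np.load('pics/t2.npz')['d']
for u,v in [(100,165),(130,165),(155,163),(197,160),(210,160),(100,85),(60,150),(220,250),(60,220)]:
    print(u,v,dep('top',d,185+u/4.7,170+v/4.7).round(3))
a=np.load('pics/t1.npz')['im']; crop('t1',170,140,340,260,4.4,'c4')
print('top proj tips',(proj('top',[*O,.165])-[170,140])*4.4)
E
```

```text
side proj of tip at pic [279.1 200.8] [279.1 209.8] bar top [279.2 225.6]
side ray of near bar end z.12 [0.62902172 0.10665755 0.12      ]
side depth bar [array([0.628, 0.105, 0.118]), array([0.627, 0.126, 0.119]), array([0.626, 0.148, 0.119]), array([0.625, 0.161, 0.115])]
100 165 [0.624 0.16  0.122]
130 165 [0.624 0.142 0.123]
155 163 [0.625 0.127 0.121]
197 160 [0.627 0.101 0.122]
210 160 [0.628 0.094 0.118]
100 85 [0.675 0.164 0.107]
60 150 [0.64  0.194 0.072]
220 250 [0.578 0.092 0.068]
60 220 [0.595 0.192 0.071]
top proj tips [201.08 272.8 ]
```

View pics/c4.png

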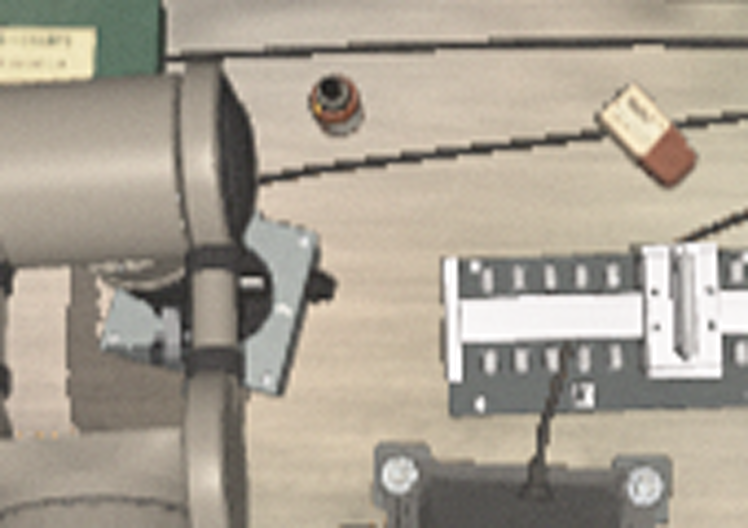

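```bash
python3 - <<'E'
from h import *
d=np.load('pics/s1.npz')['d']
for u in (264,266,268,291,293): print(u,[(v,dep('side',d,u,v).round(3).tolist()) for v in range(186,206,3)])
print(r.tip_extent, r.read_state()['eef_pos'])
E
```

```text
264 [(186, [0.663, 0.134, 0.232]), (189, [0.663, 0.131, 0.223]), (192, [0.663, 0.135, 0.217]), (195, [0.663, 0.139, 0.21]), (198, [0.703, -0.289, -0.004]), (201, [0.701, -0.257, 0.0]), (204, [0.697, -0.223, 0.006])]
266 [(186, [0.658, 0.136, 0.233]), (189, [0.657, 0.14, 0.227]), (192, [0.658, 0.14, 0.219]), (195, [0.658, 0.137, 0.21]), (198, [0.658, 0.143, 0.205]), (201, [0.694, -0.264, -0.003]), (204, [0.692, -0.239, -0.002])]
268 [(186, [0.653, 0.136, 0.233]), (189, [0.653, 0.137, 0.226]), (192, [0.653, 0.136, 0.217]), (195, [0.653, 0.135, 0.209]), (198, [0.653, 0.142, 0.204]), (201, [0.688, -0.267, -0.004]), (204, [0.686, -0.245, -0.005])]
291 [(186, [0.597, 0.137, 0.235]), (189, [0.597, 0.14, 0.228]), (192, [0.597, 0.14, 0.22]), (195, [0.597, 0.139, 0.212]), (198, [0.597, 0.137, 0.203]), (201, [0.606, -0.172, 0.044]), (204, [0.606, -0.156, 0.041])]
293 [(186, [0.593, 0.133, 0.233]), (189, [0.593, 0.137, 0.227]), (192, [0.593, 0.133, 0.217]), (195, [0.592, 0.134, 0.21]), (198, [0.6, -0.177, 0.052]), (201, [0.6, -0.176, 0.042]), (204, [0.599, -0.158, 0.04])]
0.025 [ 0.58916506 -0.24738295  0.19911279]
```

Fingertips measure z≈0.203 where they should be about 0.17. It is either a lag at the time of the picture or a tool-length discrepancy, so I'll measure with the arm settled and the gripper both open and shut.

```bash
python3 - <<'E'
from h import *
r.reach([*O,.20],q(1.61)); r.hold(.4)
def tips(tag):
    im,d=grab('side',tag)
    m=optics.camera_model('side');K,R,t=map(np.array,(m['K'],m['R'],m['t']))
    v,u=np.mgrid[0:420,0:560]; P=(R.T@(np.linalg.inv(K)@np.stack([u.ravel(),v.ravel(),0*u.ravel()+1])*d.ravel()-t[:,None])).T
    P=P[(abs(P[:,0]-O[0])<.07)&(abs(P[:,1]-O[1])<.03)&(P[:,2]>.13)&(P[:,2]<.32)]
    for x in (-1,0,1):
        s=P[abs(P[:,0]-O[0]-x*.03)<.015]; print(tag,x,np.sort(s[:,2])[:4].round(3) if len(s) else None)
st();tips('s2')
command_gripper(0);st();tips('s3')
E
```

```text
t 12.07 p [0.6269 0.1265 0.2   ] F [ 0.2  0.3 -0. ] M [ 0.02 -0.01  0.03] w 0.0499 j6 0.04
s2 -1 [0.208 0.209 0.21  0.211]
s2 0 [0.274 0.274 0.275 0.275]
s2 1 [0.207 0.207 0.207 0.21 ]
 t 12.65 p [0.6268 0.127  0.2   ] F [-1.4  0.2  0.2] M [0.02 0.   0.  ] w -0.0 j6 0.04
s3 -1 [0.244 0.244 0.244 0.247]
s3 0 [0.201 0.201 0.202 0.203]
s3 1 [0.243 0.244 0.245 0.247]
```

Measured: with the gripper shut, the fingertips sit at the reported TCP height (0.201 for TCP 0.200), not 25 mm ahead of it. That explains the miss above the bar, so I'll command all heights 25 mm lower.

```bash
python3 - <<'E'
from h import *
command_gripper(.05)
print(r.move_straight([*O,.096],speed=.12,max_force=12)); st('down')
command_gripper(0,40); st('grip')
if r.read_state()['grip_width']>.008:
    for a in (1.95,2.3,2.6,2.8,2.9,np.pi+TH+.01):
        r.reach([*O,.096],q(a)); st(a)
    r.hold(.3)
command_gripper(.05); st('open')
r.move_straight([*O,.20],speed=.2)
j=r.read_state()['joint_positions'];j[0]-=.6;r.movej(j)
im,_=grab('top','t3'); crop('t3',185,170,355,250,4.7,'c5')
E
```

```text
False
down t 14.25 p [0.6274 0.127  0.0969] F [0.5 0.1 0.5] M [-0.01 -0.01  0.06] w 0.0499 j6 0.04
grip t 14.67 p [0.6293 0.1271 0.0972] F [ 6.8  0.8 -1.5] M [ 0.14 -0.96 -0.03] w 0.0129 j6 0.04
1.95 t 15.08 p [0.6304 0.1273 0.0972] F [10.7  1.2 -4.1] M [ 0.21 -1.56  0.12] w 0.0133 j6 -0.3
2.3 t 15.51 p [0.6315 0.1278 0.0972] F [16.4  3.1 -5.6] M [ 0.5  -2.18  0.15] w 0.0129 j6 -0.65
2.6 t 15.9 p [0.6321 0.1286 0.0972] F [17.7  7.1 -8.4] M [ 0.86 -2.59  0.1 ] w 0.013 j6 -0.95
2.8 t 16.21 p [0.6324 0.1291 0.0972] F [19.   9.3 -9.1] M [ 1.19 -2.86  0.11] w 0.0134 j6 -1.15
2.9 t 16.46 p [0.6326 0.1295 0.0973] F [20.4  9.7 -8.4] M [ 1.38 -2.98  0.13] w 0.0132 j6 -1.25
2.925592653589793 t 16.71 p [0.6326 0.1295 0.0973] F [19.3 10.3 -9.5] M [ 1.5  -2.91 -0.01] w 0.013 j6 -1.27
open t 17.45 p [0.6266 0.1268 0.0961] F [-0.4  0.3 -0.8] M [-0.01  0.02 -0.03] w 0.0502 j6 -1.27
```

View pics/c5.png

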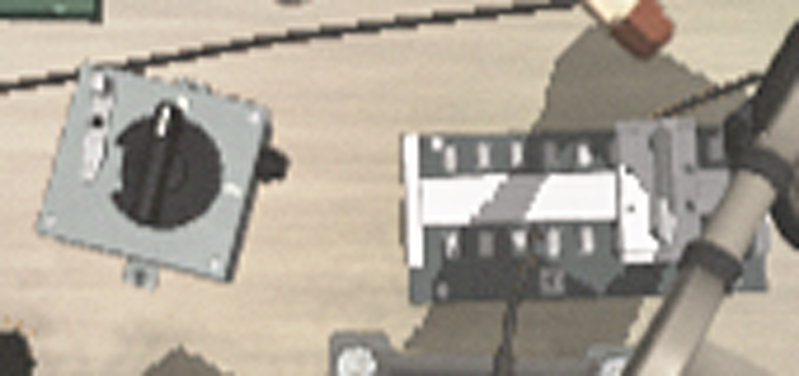

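The handle now points up at the off dot: pointer at (163,120), bar lying along the enclosure's x. The grip showed the true axis about 3 mm further out in x, so I'll shift by that, then cage the lug and swing it.

```bash
python3 - <<'E'
from h import *
L=np.array([.680,.165]); P=L-.042*X
def lug(f): return P+.042*np.array([np.cos(TH+f),np.sin(TH+f)])
r.reach([*L,.20],q(TH)); command_gripper(.034)
print(r.move_straight([*L,.081],speed=.12,max_force=10)); st('down')
command_gripper(.018); st('cage')
for f in (.2,.4,.6,.8,1.0,1.2,1.4,1.55,1.67):
    r.reach([*lug(f),.081],q(TH+f)); s=r.read_state();print(f,s['contact_force'].round(1),s['eef_pos'].round(4))
r.hold(.2); command_gripper(.03); st('open')
r.move_straight([*lug(1.62),.22],speed=.2)
j=r.read_state()['joint_positions'];j[0]-=.6;r.movej(j);st()
im,_=grab('top','t4'); crop('t4',150,160,350,250,4,'c6')
E
```

```text
False
down t 23.72 p [0.6806 0.1651 0.0821] F [0.4 0.1 0.3] M [0.   0.05 0.01] w 0.034 j6 1.93
cage t 24.02 p [0.6803 0.1652 0.0816] F [0.8 0.5 0.1] M [ 0.11 -0.09  0.02] w 0.0181 j6 1.93
0.2 [-0.4  0.  -0.1] [0.681  0.1734 0.081 ]
0.4 [-0.  -0.4 -0.1] [0.6803 0.1815 0.0809]
0.6 [-0.1  0.5 -0.3] [0.6781 0.1895 0.081 ]
0.8 [-0.4 -0.5 -0.4] [0.6743 0.1969 0.081 ]
1.0 [ 0.6 -0.6 -0.2] [0.6692 0.2035 0.081 ]
1.2 [-0.1 -0.4  0.1] [0.6628 0.2089 0.0811]
1.4 [ 0.6 -0.1 -0.2] [0.6555 0.2129 0.0811]
1.55 [-0.9 -0.4 -0.1] [0.6496 0.2149 0.081 ]
1.67 [ 0.  0. -0.] [0.6446 0.216  0.081 ]
open t 27.11 p [0.6444 0.2161 0.081 ] F [-1.4 -0.5  0.1] M [ 0.04 -0.    0.02] w 0.03 j6 0.34
 t 29.44 p [ 0.6551 -0.1853  0.2185] F [-0.5 -0.  -0.3] M [-0.07 -0.01 -0.08] w 0.0301 j6 0.34
```

View pics/c6.png

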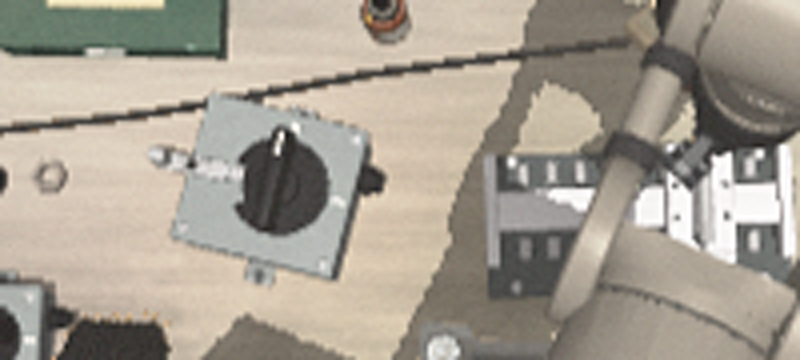

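The hasp is right out: lug at (155,155), past the edge and in line with the enclosure's +y, with the handle still at off. The dog measures about +24.6 mm along the rail, so the notch is +33 mm. Next is the release bar.

```bash
python3 - <<'E'
from h import *
A=.044; B=np.array([.6265,-.1835]); Yr=np.array([-np.sin(A),np.cos(A)])
r.reach([*B,.20],q(A)); command_gripper(.05)
print(r.move_straight([*B,.057],speed=.12,max_force=10)); st('down')
command_gripper(0,60); st('grip')
w=r.read_state()['grip_width']
if w>.006:
    p=r.read_state()['eef_pos'][:2]
    r.move_straight([*p,.0735],speed=.05); st('lifted')
    T=np.array([.6265+.0775*Yr[0],-.1065])
    print('stopped',r.move_straight([*T,.0735],speed=.08,max_force=30)); st('slid')
    r.hold(.3); st()
im,d=grab('side','s4'); crop('s4',240,160,340,240,8,'c7')
E
```

```text
False
down t 31.94 p [ 0.6271 -0.1837  0.0579] F [ 0.8 -0.1 -0.4] M [0.03 0.01 0.05] w 0.0501 j6 1.12
grip t 32.39 p [ 0.6268 -0.1837  0.0577] F [-1.1  0.5  3.5] M [0.04 0.14 0.02] w 0.0086 j6 1.12
lifted t 32.88 p [ 0.6266 -0.1835  0.0729] F [ 3.   0.6 -6.7] M [ 0.07 -0.47  0.03] w 0.0089 j6 1.12
stopped False
slid t 33.99 p [ 0.623  -0.1068  0.0734] F [ 2.1  1.2 -6.9] M [ 0.08 -0.35  0.07] w 0.0087 j6 1.24
 t 34.29 p [ 0.623  -0.1069  0.0734] F [ 3.1  0.  -7.4] M [-0.03 -0.26  0.1 ] w 0.0085 j6 1.24
```

View pics/c7.png

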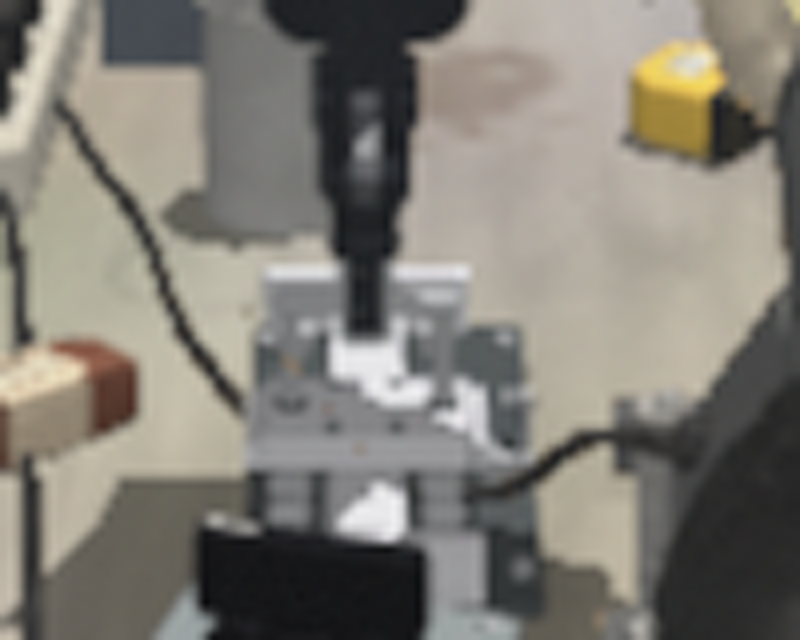

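The side crop shows the fingers holding the bar above the carriage at about (365,300), and the carriage has moved along. The 7 N pull matches the spring near the top. I'll let go, withdraw and check.

```bash
python3 - <<'E'
from h import *
command_gripper(.045); r.hold(.3); p=r.read_state()['eef_pos']
r.move_straight([*p[:2],.30],speed=.2); st('up')
j=r.read_state()['joint_positions'];j[0]+=.75;j[1]-=.2;r.movej(j);st()
im,d=grab('top','t5'); crop('t5',130,150,360,260,3.47,'c8')
E
```

```text
up t 36.37 p [ 0.6227 -0.1063  0.2987] F [0.2 0.2 0. ] M [0.05 0.03 0.01] w 0.0453 j6 1.24
 t 38.09 p [0.504  0.3335 0.4212] F [-0.6  0.3  0.1] M [-0.03  0.12 -0.04] w 0.0452 j6 1.24
```

View pics/c8.png

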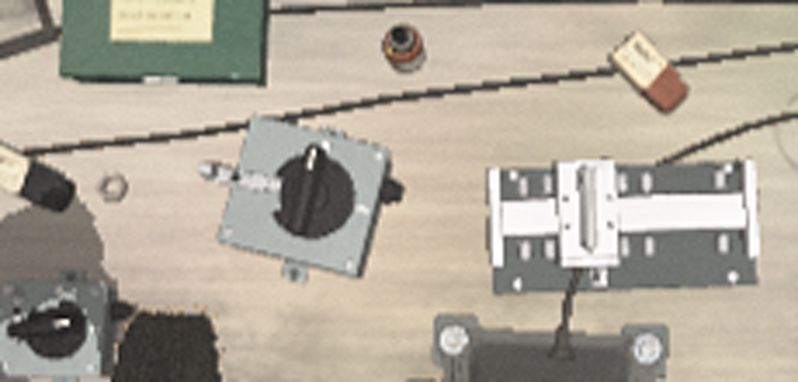

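The carriage is centred at (588,213), just left of the dog at (598,277). Handle off, hasp out, small isolator unchanged, bystanders in place. Last, the bar height and the offset in numbers.

```bash
python3 - <<'E'
from h import *
for tag,u0 in(('t0',185+660/4.7),('t5',130+588/3.47)):
    d=np.load(f'pics/{tag}.npz')['d']; print(tag,[max(dep('top',d,u0+k,v)[2] for k in(-1,0,1)).round(4) for v in(200,206,212,218)])
c=lambda u,v,z:ray('top',130+u/3.47-.4,150+v/3.47-.4,z)[:2]
C=np.mean([c(*p,.045) for p in((557,162),(616,162),(620,266),(561,266))],0);D=c(598,277,.046);Yr=np.array([-.044,.999])
print('carriage-dog along rail',(C-D)@Yr,'bar-dog',(c(588,210,.0785)-D)@Yr)
E
```

```text
t0 [np.float64(0.0795), np.float64(0.0808), np.float64(0.0828), np.float64(0.0756)]
t5 [np.float64(0.0776), np.float64(0.0823), np.float64(0.0809), np.float64(0.078)]
carriage-dog along rail 0.006184147838103541 bar-dog 0.008106992867892694
```

The bar is back at the height it had when down, and the carriage is 6–8 mm from the dog, against a 16 mm limit. I'll hand in.

```bash
python3 -c "
from h import *
r.finish_job(); st()"
```

```text
the job is handed in; nothing more can be done
the job is handed in; nothing more can be done
```

The job is handed in at about 38 s of the 72 s allowed; the interface gives no verdict. I turned the larger isolator off and swung its hasp out. Then I lifted the release bar, slid the carriage to the +33 mm notch and let the bar drop.

**Last checks (top camera, robot clear of everything):**
- **Larger isolator:** the handle points at the off dot and the hasp lies out over the edge along +y.
- **Carriage:** its middle is 6–8 mm from the trip dog along the rail. The dog measured about +24.6 mm, so +33 is nearer than +11 by only about 5 mm. Either notch would have been within the 16 mm limit.
- **Release bar:** its top reads 78–82 mm, against 76–83 mm when it was down at the start, so it is home.
- **Others:** the smaller isolator is unchanged, and the bystanders in view (dropper, nut, compound bars) look unmoved. I did not check the tin and the tape measure again after letting go of the bar.

**What failed or disagreed:**
- **First grip on the handle:** it closed on nothing, above the bar, and moved nothing. The depth images put the shut fingertips at the reported TCP height, not 25 mm ahead of it as stated. I commanded every height 25 mm lower after that, and each later grasp worked.
- **Handle axis:** it was about 3 mm further out in x than my camera estimate. Turning the handle put up to about 24 N on the wrist, well under the 120 N limit.

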